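Hang the big plywood ring on the J-hook

ROBOT

A 6-joint arm with a two-finger parallel gripper is mounted at the origin on the work surface; the furniture and walls round the work are solid. World frame = base frame: x ahead of the robot, y to its left, z up, the work surface at z = 0. Lengths are in m, angles in rad, forces in N, time in s.
With the tool pointing down it reaches from about 0.35 to 0.85 m from the base axis. Payload 8.1 kg.
Tool frame: the origin (TCP) lies midway between the tips of the shut fingers; the grasp point (between the pads) lies env.hold_point_z behind it (env.hold_point_z is the distance from the TCP to the grasp point, in m); z points along the fingers, y is the line along which they close (so a half turn about z gives the same grasp; the last joint's range is limited). The gripper opens to 93 mm and grips with 3 to 60 N. Pads are 15 mm wide; open, the fingers measure 128 mm over their backs; the gripper's body (75 mm by 188 mm) begins 65 mm behind the grasp point.
Start: joints at [1.165, 0.13, 1.488, -0, 1.523, -0.085], TCP at [0.189, 0.569, 0.219] pointing down, gripper open.
Joint ranges: [-2.96, 2.96], [-0.89, 2.26], [0.02, 2.5], [-1.34, 4.48], [0, 2.73], [-2.66, 2.66]. Speed limits (rad/s): [2.39, 2.39, 2.79, 3.14, 3.14, 3.14].

INTERFACE

Orientations are given as a rotation vector (axis times angle).
In Python, from cell import env gives the robot as it stands.
- The arm moves only by the shell command python3 -m inch 'ROWS' [OPENING] [FORCE]. ROWS is text: rows parted by semicolons, each of 4 numbers parted by spaces: the shift along the tool's x, y, z in mm, then the turn about the tool's z in rad. In form: tx ty tz turn; .... A call has 1 to 20 rows; each row is the pose to reach, as a shift and turn from the pose commanded when the call began, along the tool's axes at that moment; what a row does not reach only later rows make up. A row lasts 1/10 s, in which the tool goes at most 50 mm and 8.59 degrees, less where a joint would pass 70% of its speed; a pose out of reach is approached as far as the arm can. A call with a gripper value outside its range is refused whole. OPENING is the gripper command: -1 is fully open, 1 is shut, values between are in proportion, set as the call begins (- or left out, the last holds). The fingers move at their own pace and stop on an object; FORCE is the grip in N (left out, the last holds). Time passes only in rows, so rows that repeat a pose let the fingers close. It gives the time, the measured TCP pose, the force, the opening and the grip force at its end, in the units of the state.
- env.sense(): the state, without advancing time (a new reading comes with each control period).
- env.read_camera(name): name is "scene" or "top" or "wrist"; returns the picture (384x512x3 uint8, red, green, blue); there is no depth.
- env.camera_params(name): a dict with "fx", "fy", "cx", "cy" (pixels), "extrinsics" (4x4, takes a point from world to camera coordinates). Camera axes: x right, y down, z forward; pixel columns grow to the right and rows downward; lengths in m; the calibration is good to about 2 mm. A picture is of the moment at which its call begins: read the wrist's pose just before it. camera_params takes no time and is no camera call; for the wrist camera it gives the pose at the moment of the call.
- env.sign_off(): hands the job in; it is judged then, once.
The state is a dict: "time": time; "joints": joint angles; "joint_vel": joint speeds; "joint_efforts": joint torques, N m; "tool_pos": TCP position; "tool_rot": TCP orientation; "ft_force": force on the tool from outside, world axes, zero at the start; "ft_torque": the same for the moment, N m; "gripper_width": finger opening in m; "gripper_force": force on a finger pad.
Only numpy, scipy, OpenCV 4.12 (cv2) and the standard library are available. Lean on these libraries where they do the work, as an engineer would, in place of code of your own. Each camera call takes 0.05 s, during which the arm holds its last target. There are 200 camera calls.

TASK

Take the large plywood ring (the one with the big hole) out of the rack by its rim and hang it on the J-hook of the steel stand, with the hook's arm through its hole, and let go of it. Leave the solid disc and the small ring where they stand in the rack.

Things in the scene. Friction and masses are not known exactly. Their poses are not given: they have to be found in the camera images.
- ring_centre (a point): Centre of the large flat plywood ring: 190 mm across, 114 mm hole (rim 38 mm wide), 12 mm thick, 0.16 kg. It stands upright like a wheel in one of the rack's slots, centre 123 mm above the table, leaning up to 3 degrees. x = the ring's axis (across the 12 mm). Pinch the top of the rim from above across the 12 mm, fingertips at most 30 mm below its top so that they stay out of the hole.
- disc_centre (a point): Centre of the solid plywood disc, 190 mm across, 12 mm thick, no hole but a small dark pilot mark in the middle. A bystander, upright in another slot of the rack, its centre 123 mm above the table. x = its axis.
- small_ring_centre (a point): Centre of the small plywood ring, 140 mm across, 72 mm hole, 12 mm thick. A bystander, upright in the remaining slot, its centre 94 mm above the table. x = its axis.
- rack: Fixed wooden rack, 310 x 140 mm, origin on the table under its middle. Three slots in a row along its x (-95, 0, +95 mm), plates standing across x, centred at y = 0, held with 1.5 mm play each side by pegs 92 mm high at y = +-45 mm. Lifted 100 mm, a plate is clear of the pegs and can leave sideways, towards the rack's -y, without meeting its neighbours.
- hook_seat (a point): Where the ring should hang: on the centre line of the fixed J-hook's level arm (10 mm round bar), 235 mm above the table. The arm points along -x, roughly to the robot. The post is 55 mm away at +x, no higher than the arm; the upturned end is 70 to 90 mm away at -x, its top 23 mm above the centre line. Nothing is above. Hung, the ring's centre is 52 mm below this point.
Mind the look-alikes: they are no part of the job. Leave any turquoise look-alike of the part that bears ring_centre alone.

How it is judged:
At the end, for the whole second after the job is handed in: The large ring hangs from the hook's arm between the post and the upturned end: its centre 32 to 62 mm below the arm's centre line, within 25 mm of it sideways, from 75 mm to the -x side to 50 mm to the +x side of the hook_seat point; it swings at less than 80 mm/s (x of ring_centre in the frame of hook_seat between -0.075 and 0.05 m and y of ring_centre in the frame of hook_seat between -0.025 and 0.025 m and z of ring_centre in the frame of hook_seat between -0.062 and -0.032 m and linear speed of ring below 0.08 m/s); the robot touches nothing.
It fails at once if the solid disc is moved by more than 40 mm (distance of disc_centre from where it was at the start of the episode above 0.04 m).
It fails at once if the small ring is moved by more than 40 mm (distance of small_ring_centre from where it was at the start of the episode above 0.04 m).
It also fails if it takes over 48 s, if anything falls off the work surface, if the arm or the gripper's body presses on something with over 40 N, if the wrist force passes 120 N, or if a joint passes its speed limit or range.

## Working session

There is one attempt and no reset: what is moved stays moved. The work goes in short steps, Python scripts to look and compute and a shell command to move; the robot and the scene stay as the last step left them, time stands still between calls to the robot, and variables do not carry over. Pictures are saved under pics/ and viewed, at most 10 in all, crops included, and the job is handed in when it is done.

```bash
mkdir -p pics; ls; python3 - <<'E'
from cell import env
import cv2, numpy as np
np.set_printoptions(precision=4,suppress=True)
for n in ("scene","top"):
    im=env.read_camera(n); cv2.imwrite(f"pics/{n}0.png",im[:,:,::-1])
    p=env.camera_params(n); print(n,p["fx"],p["fy"],p["cx"],p["cy"]); print(np.array(p["extrinsics"]))
s=env.sense(); print(s["tool_pos"],s["tool_rot"],s["gripper_width"],env.hold_point_z,s["time"])
E
```

```text
pics
scene 366.3466034441814 366.3466034441814 254.48214822993376 195.27107765595346
[[ 0.7419 -0.6703  0.0186 -0.3104]
 [-0.5109 -0.583  -0.6318  0.3719]
 [ 0.4344  0.4592 -0.7749  0.8583]
 [ 0.      0.      0.      1.    ]]
top 372.79287124144554 372.79287124144554 258.10571454511324 193.02340210639758
[[-0.0064 -1.     -0.0049  0.0779]
 [-0.9963  0.0068 -0.0861  0.4809]
 [ 0.0861  0.0043 -0.9963  1.1504]
 [ 0.      0.      0.      1.    ]]
[0.189  0.5689 0.2177] [-0.5017 -3.1009  0.0024] 0.09314525376292873 0.0188 0.1
```

View pics/scene0.png

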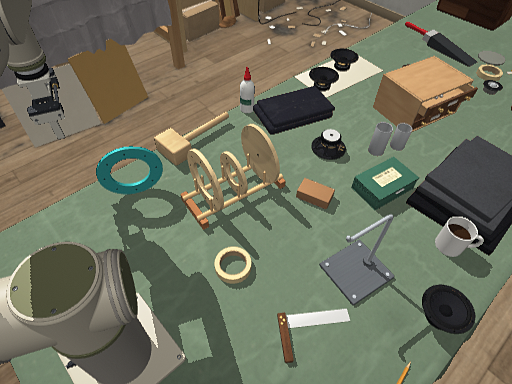

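View pics/top0.png

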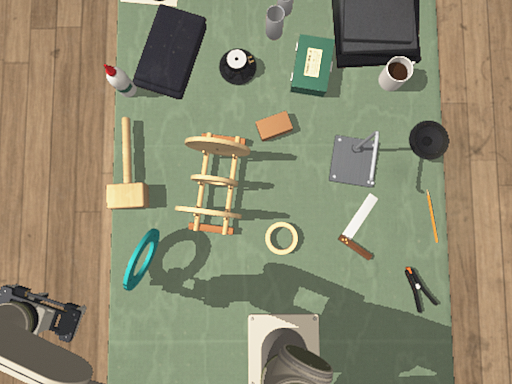

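Scene: the rack holds three plates, at about (205,179), (233,172) and (260,152). The turquoise ring is at (130,170), and a small loose ring lies at (233,265). The hook stand is at (370,250). I'll confirm which plate is which in one enlarged crop.

```bash
python3 - <<'E'
import cv2, numpy as np
a=cv2.imread("pics/scene0.png")[115:235,170:300]; b=cv2.imread("pics/top0.png")[125:240,165:265]
c=cv2.imread("pics/scene0.png")[205:310,310:405]; d=cv2.imread("pics/top0.png")[120:195,320:420]
f=lambda i:cv2.resize(i,(400,300),interpolation=cv2.INTER_CUBIC)
cv2.imwrite("pics/crop1.png",np.vstack([np.hstack([f(a),f(b)]),np.hstack([f(c),f(d)])]))
E
```

```text
(no output)
```

View pics/crop1.png

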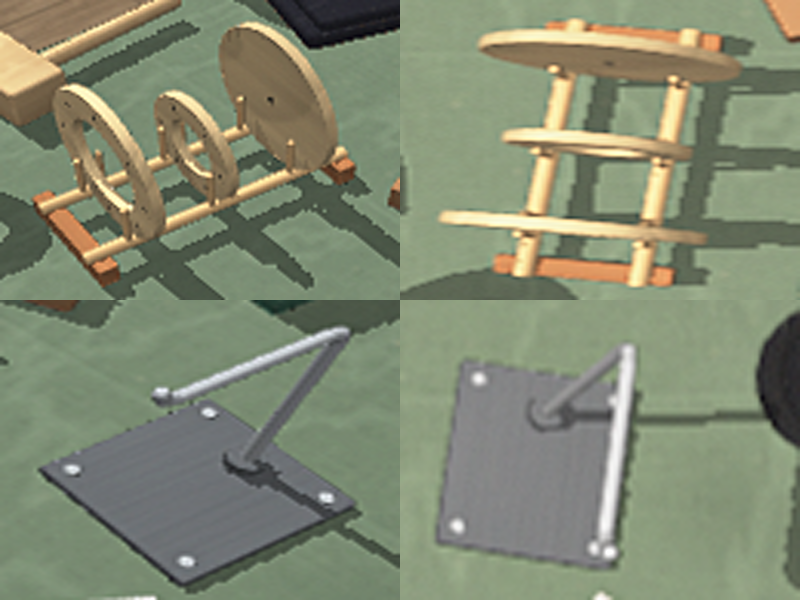

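The near plate at (205,179), top view (208,212), has the big hole and is the large ring. The middle one at (233,172) is the small ring. The far one at (260,152) is solid with a pilot mark, so it is the disc. Hook arm in the top view: elbow at (377,132.5), end at (371.5,182.5).

```bash
cat > h.py <<'E'
from cell import env
import numpy as np, cv2
np.set_printoptions(precision=4,suppress=True)
def ray(p,uv):
    E=np.array(p["extrinsics"]);R=E[:3,:3]
    d=R.T@np.array([(uv[0]-p["cx"])/p["fx"],(uv[1]-p["cy"])/p["fy"],1]);return -R.T@E[:3,3],d/np.linalg.norm(d)
def plane(p,uv,z):
    c,d=ray(p,uv);return c+d*(z-c[2])/d[2]
def tri(p,a,q,b):
    c,d=ray(p,a);e,f=ray(q,b)
    t=np.linalg.lstsq(np.stack([d,-f],1),e-c,rcond=None)[0];A=c+d*t[0];B=e+f*t[1]
    return (A+B)/2,np.linalg.norm(A-B)
def proj(p,P):
    E=np.array(p["extrinsics"]);x=E[:3,:3]@P+E[:3,3];return np.array([p["fx"]*x[0]/x[2]+p["cx"],p["fy"]*x[1]/x[2]+p["cy"]])
E
python3 - <<'E'
from h import *
T=env.camera_params("top");S=env.camera_params("scene")
print("ring tri",tri(T,(208.4,212.4),S,(205,179)))
print("ends",plane(T,(175,208.2),.123),plane(T,(241.75,216.6),.123))
print("rack rails end near", plane(T,(190,227),.03),plane(T,(233,229.5),.03),plane(T,(204,134),.03),plane(T,(244,139),.03))
print("elbow",plane(T,(377,132.5),.235),tri(T,(377,132.5),S,(391.5,216.5)))
print("tip",plane(T,(371.5,182.5),.258),tri(T,(371.5,182.5),S,(348.5,237.5)))
E
```

```text
ring tri (array([0.4189, 0.2158, 0.124 ]), np.float64(0.002146882950150825))
ends [0.4307 0.3122 0.123 ] [0.4055 0.1213 0.123 ]
rack rails end near [0.3765 0.2862 0.03  ] [0.368 0.153 0.03 ] [0.6692 0.2446 0.03  ] [0.6522 0.1181 0.03  ]
elbow [ 0.6187 -0.2361  0.235 ] (array([ 0.6204, -0.2383,  0.2296]), np.float64(0.0010122926717655743))
tip [ 0.4855 -0.2107  0.258 ] (array([ 0.487 , -0.2138,  0.2499]), np.float64(0.0016808260360943))
```

```bash
cat >> h.py <<'E'
from scipy.spatial.transform import Rotation as Ro
def go(P,ax):
    s=env.sense();R=Ro.from_rotvec(s["tool_rot"]).as_matrix();d=R.T@(np.array(P)-s["tool_pos"])*1000
    a=R.T@np.array([ax[0],ax[1],0]);t=np.arctan2(-a[0],a[1]);t=(t+np.pi/2)%np.pi-np.pi/2
    print("shift",d.round(1),"turn",round(t,3),"joints",np.array(s["joints"]),"t",s["time"],"pos",s["tool_pos"],"\nR",R,"F",s["ft_force"],"w",s["gripper_width"])
E
python3 - <<'E'
from h import *
T=env.camera_params("top");S=env.camera_params("scene")
print("turq",tri(T,(141,260),S,(130,170)))
go((.419,.216,.32),(.991,-.131))
E
```

```text
turq (array([0.2843, 0.4137, 0.0968]), np.float64(0.0043373826801404785))
shift [-329.6 -262.6 -101.9] turn 1.381 joints [ 1.1646  0.131   1.4891 -0.      1.523  -0.0854] t 0.1 pos [0.189  0.5689 0.2177] 
R [[-0.949   0.3153 -0.0006]
 [ 0.3153  0.949  -0.0015]
 [ 0.0001 -0.0016 -1.    ]] F [0.4274 0.2711 0.4087] w 0.09314525376292873
```

```bash
python3 -m inch '0 0 -50 0.1; 0 0 -102 0.25; -40 -30 -102 0.4; -75 -60 -102 0.5; -110 -88 -102 0.65; -145 -116 -102 0.8; -180 -144 -102 0.92; -215 -172 -102 1.05; -250 -200 -102 1.2; -285 -228 -102 1.3; -330 -263 -102 1.38; -330 -263 -102 1.381; -330 -263 -102 1.381; -330 -263 -102 1.381; -330 -263 -102 1.381' -1; python3 - <<'E'
from h import *
p=env.camera_params("wrist");im=env.read_camera("wrist");cv2.imwrite("pics/w1.png",im[:,:,::-1])
import json;json.dump({k:np.array(v).tolist() for k,v in p.items()},open("w1.json","w"))
print(p)
go((.419,.216,.193),(.991,-.131))
E
```

```text
time: 1.6
tool_pos: [0.4187, 0.217, 0.3205]
tool_rot: [-2.359, -2.074, 0.0]
ft_force: [-0.4, 0.3, 0.4]
gripper_width: 0.093
gripper_force: 0.0
{'fx': 346.0256935697168, 'fy': 346.0256935697168, 'cx': 254.95018020346325, 'cy': 188.0696863142941, 'extrinsics': array([[ 0.9917, -0.1287, -0.0006, -0.3872],
       [-0.124 , -0.9567,  0.2634,  0.2017],
       [-0.0344, -0.2611, -0.9647,  0.5591],
       [ 0.    ,  0.    ,  0.    ,  1.    ]])}
shift [ -1.    0.5 127.6] turn 0.003 joints [ 0.3692 -0.2395  1.661   0.0003  1.7202  0.4976] t 1.65 pos [0.4187 0.217  0.3206] 
R [[ 0.128   0.9918 -0.0003]
 [ 0.9918 -0.128   0.0002]
 [ 0.0002 -0.0003 -1.    ]] F [ 0.1736 -0.657   0.4792] w 0.09334192484482227
```

View pics/w1.png

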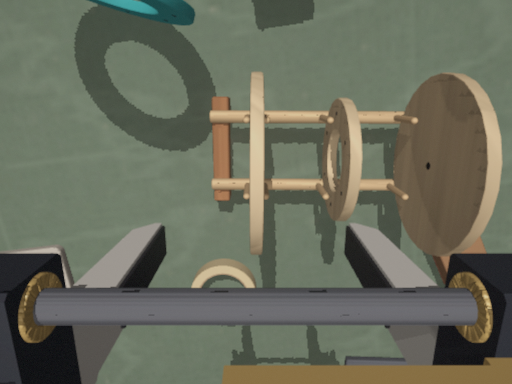

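The wrist view shows the large ring edge-on at column 257, rows 72 to 255, between the fingertips (165 and 345). The small ring (342,160) and the disc (445,165) are clear to the right.

```bash
python3 - <<'E'
from h import *
import json
p={k:np.array(v) for k,v in json.load(open("w1.json")).items()}
im=cv2.imread("pics/w1.png")
print("cam",ray(p,(255,188))[0], proj(p,np.array([.419,.216,.218])))
h=cv2.cvtColor(im,cv2.COLOR_BGR2HSV)
m=((h[...,0]>10)&(h[...,0]<28)&(h[...,1]>60)&(h[...,2]>90))
for r in (80,95,105,130,150,165,200,215,230,245):
    c=np.flatnonzero(m[r,235:280])+235
    print(r,c.min(),c.max(),"z.218:",plane(p,(c.mean(),r),.218)[:2])
E
```

```text
cam [0.4282 0.2891 0.486 ] [255.4291 188.6395]
80 251 263 z.218: [0.4309 0.2985]
95 250 263 z.218: [0.4291 0.2879]
105 250 263 z.218: [0.4282 0.2807]
130 249 264 z.218: [0.4264 0.2621]
150 250 264 z.218: [0.424  0.2469]
165 250 264 z.218: [0.4227 0.235 ]
200 249 263 z.218: [0.4182 0.2065]
215 250 263 z.218: [0.417  0.1936]
230 250 263 z.218: [0.4153 0.1806]
245 250 262 z.218: [0.4132 0.1672]
```

```bash
python3 -m inch '-1 1 30 0; -1 1 60 0; -1 1 90 0; -1 1 110 0; -1 1 120 0; -1 1 126 0; -1 1 126 0; -1 1 126 0; -1 1 126 0' && python3 -m inch '0 0 0 0;0 0 0 0;0 0 0 0;0 0 0 0;0 0 0 0;0 0 0 0;0 0 0 0;0 0 0 0;0 0 0 0;0 0 0 0' 1 40
```

```text
time: 2.55
tool_pos: [0.421, 0.215, 0.196]
tool_rot: [2.361, 2.071, 0.003]
ft_force: [-0.3, -0.6, 0.3]
gripper_width: 0.0931
gripper_force: 0.0
time: 3.55
tool_pos: [0.4203, 0.2147, 0.1946]
tool_rot: [-2.362, -2.071, 0.0]
ft_force: [-0.1, -0.1, 0.7]
gripper_width: 0.0174
gripper_force: 0.0
```

```bash
python3 -m inch '0 0 0 0;0 0 0 0;0 0 0 0;0 0 0 0' && python3 -m inch '0 0 -15 0;0 0 -35 0;0 0 -60 0;0 0 -85 0;0 0 -105 0;0 0 -120 0;0 0 -120 0;0 0 -120 0;0 0 -120 0'; python3 - <<'E'
from h import *
print(env.sense()["ft_force"],env.sense()["gripper_force"])
im=np.hstack([env.read_camera("scene")[80:300,130:420],env.read_camera("top")[80:300,150:400]])
cv2.imwrite("pics/g1.png",cv2.resize(im[:,:,::-1],(800,326)))
e=np.array([.6195,-.237]);d=np.array([.983,-.186])
seat=e-.055*d;print(seat)
go((*(seat-.125*d),.318),d)
E
```

```text
time: 3.95
tool_pos: [0.4202, 0.2147, 0.1946]
tool_rot: [-2.362, -2.071, 0.0]
ft_force: [-0.3, 0.5, -1.0]
gripper_width: 0.0117
gripper_force: 40.0
time: 4.85
tool_pos: [0.4197, 0.2144, 0.3132]
tool_rot: [-2.362, -2.071, 0.003]
ft_force: [-0.3, 0.8, -1.8]
gripper_width: 0.0116
gripper_force: 40.0
[-0.3338  0.8065 -1.7718] 39.99672174453735
[ 0.5654 -0.2268]
shift [-411.4   77.2   -4.5] turn 0.056 joints [ 0.3635 -0.2385  1.6734 -0.      1.709   0.4945] t 4.95 pos [0.4197 0.2144 0.3132] 
R [[ 0.1306  0.9914 -0.0022]
 [ 0.9914 -0.1306 -0.0008]
 [-0.0011 -0.0021 -1.    ]] F [ 0.1872 -0.0913 -2.0047] w 0.011910976393985957
```

View pics/g1.png

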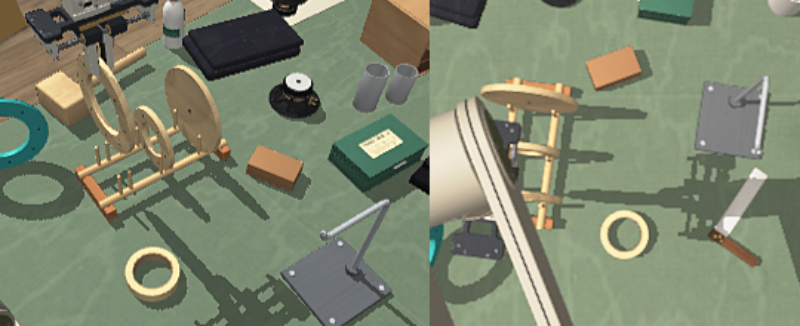

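Ring is held and lifted clear of the pegs, with its neighbours undisturbed. Next I move it along rack −y to a point in front of the hook's tip.

```bash
python3 -m inch '-15 0 0 0;-40 0 0 0;-70 0 0 0;-100 0 0 0;-130 0 0 0;-165 0 0 0;-200 5 0 0.01;-235 15 0 0.02;-270 25 0 0.03;-305 40 0 0.04;-340 52 0 0.05;-370 63 0 0.056;-395 72 0 0.056;-406 75 0 0.056;-411 77 0 0.056;-411 77 0 0.056;-411 77 0 0.056;-411 77 0 0.056;-411 77 0 0.056;-411 77 0 0.056'; python3 - <<'E'
from h import *
print(env.sense()["tool_pos"])
im=np.hstack([env.read_camera("scene")[130:330,240:440],env.read_camera("top")[80:280,270:470]])
cv2.imwrite("pics/g2.png",cv2.resize(im[:,:,::-1],(800,400)))
im=env.read_camera("wrist");cv2.imwrite("pics/w2.png",im[:,:,::-1])
e=np.array([.6195,-.237]);d=np.array([.983,-.186])
go((*(e-.06*d),.313),d)
P=env.camera_params("wrist")
for z in(.235,): print(proj(P,np.array([*e,z])),proj(P,np.array([.486,-.212,z])))
import json;json.dump({k:np.array(v).tolist() for k,v in P.items()},open("w2.json","w"))
E
```

```text
time: 6.95
tool_pos: [0.443, -0.2024, 0.3148]
tool_rot: [2.418, 2.005, 0.0]
ft_force: [0.2, 0.4, -1.9]
gripper_width: 0.012
gripper_force: 40.0
[ 0.443  -0.2024  0.3148]
shift [ -0.9 119.8   1.7] turn 0.0 joints [-0.5344 -0.1972  1.6353 -0.      1.7033 -0.3478] t 7.1 pos [ 0.443  -0.2027  0.3147] 
R [[ 0.1855  0.9826  0.0002]
 [ 0.9826 -0.1855 -0.0001]
 [-0.0001  0.0002 -1.    ]] F [-0.0233  0.6596 -1.229 ] w 0.011502799650268583
[497.957 196.703] [314.2671 197.0599]
```

View pics/g2.png

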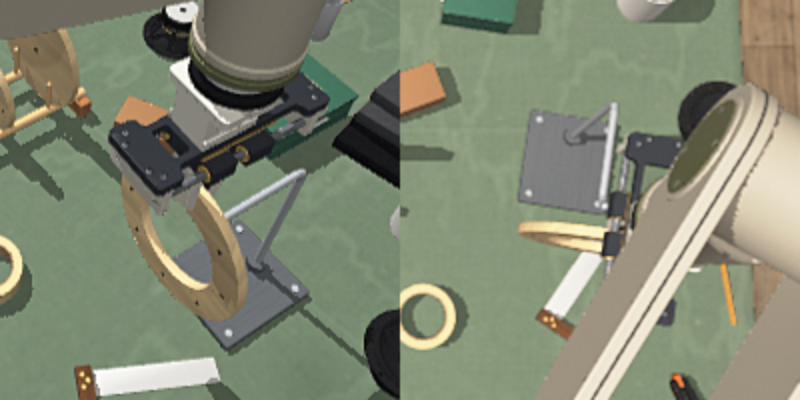

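View pics/w2.png

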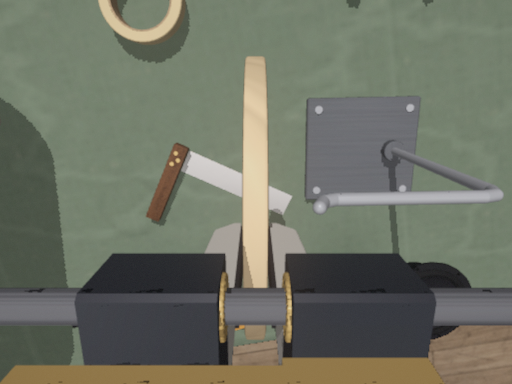

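The held ring is at column 255 and upright. The arm runs from (335,199) to (495,195), matching my projection at row 197, so they are aligned. I'll thread the ring on and then lower it.

```bash
python3 -m inch '-1 10 0 0;-1 25 0 0;-1 40 0 0;-1 55 0 0;-1 70 0 0;-1 85 0 0;-1 100 0 0;-1 112 0 0;-1 120 0 0;-1 122 0 0;-1 122 0 0;-1 122 0 0;-1 122 0 0' && python3 -m inch '0 0 10 0;0 0 22 0;0 0 34 0;0 0 44 0;0 0 50 0;0 0 53 0;0 0 55 0;0 0 56 0;0 0 56 0;0 0 56 0;0 0 56 0'; python3 - <<'E'
from h import *
im=np.hstack([env.read_camera("scene")[130:330,280:480],env.read_camera("top")[60:260,290:490]])
cv2.imwrite("pics/g3.png",cv2.resize(im[:,:,::-1],(800,400)))
E
```

```text
time: 8.4
tool_pos: [0.5623, -0.2265, 0.3149]
tool_rot: [2.419, 2.004, 0.0]
ft_force: [-0.3, -0.0, -0.7]
gripper_width: 0.0116
gripper_force: 40.0
time: 9.5
tool_pos: [0.5628, -0.2267, 0.259]
tool_rot: [2.419, 2.004, 0.0]
ft_force: [-0.0, 0.7, -1.0]
gripper_width: 0.0117
gripper_force: 40.0
```

View pics/g3.png

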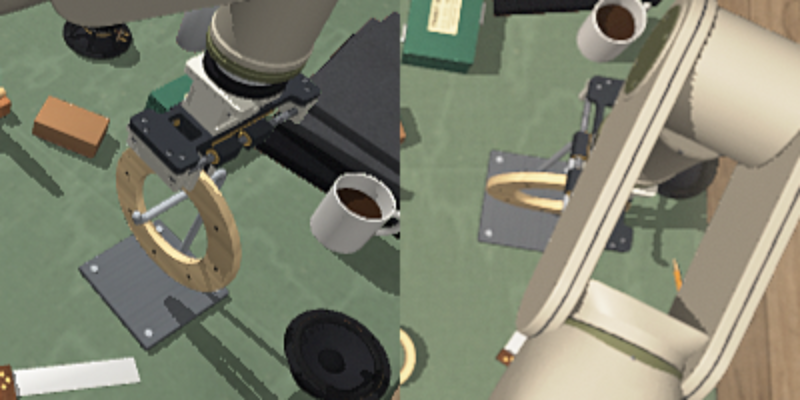

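The arm passes through the hole, entering at (135,215) in the crop. I'll lower the last few mm until it touches.

```bash
python3 -m inch '0 0 2 0;0 0 3 0;0 0 3 0;0 0 3 0'; python3 -m inch '0 0 2 0;0 0 2 0;0 0 2 0'
```

```text
time: 10.0
tool_pos: [0.5628, -0.2267, 0.2564]
tool_rot: [2.418, 2.004, 0.001]
ft_force: [-2.6, 0.4, 4.5]
gripper_width: 0.0117
gripper_force: 40.0
time: 10.3
tool_pos: [0.5629, -0.2267, 0.2563]
tool_rot: [2.417, 2.003, 0.001]
ft_force: [-4.6, 2.3, 14.2]
gripper_width: 0.0116
gripper_force: 40.0
```

Contact on the arm. I'll back off 2 mm, then open only part way so the fingers stay clear of the hook's tip.

```bash
python3 -m inch '0 0 -1 0;0 0 -2 0;0 0 -2 0;0 0 -2 0' && python3 -m inch '0 0 -2 0;0 0 -2 0;0 0 -2 0;0 0 -2 0;0 0 -2 0;0 0 -2 0;0 0 -2 0;0 0 -2 0;0 0 -2 0;0 0 -2 0' 0.1 && python3 -m inch '0 0 -10 0;0 0 -25 0;0 0 -50 0;0 0 -80 0;0 0 -110 0;0 0 -130 0;0 0 -130 0;0 0 -130 0;0 0 -130 0;0 0 -130 0;0 0 -130 0;0 0 -130 0;0 0 -130 0;0 0 -130 0;0 0 -130 0;0 0 -130 0;0 0 -130 0;0 0 -130 0;0 0 -130 0;0 0 -130 0'; python3 -m inch '0 0 0 0;0 0 0 0;0 0 0 0;0 0 0 0;0 0 0 0;0 0 0 0;0 0 0 0;0 0 0 0;0 0 0 0;0 0 0 0;0 0 0 0;0 0 0 0;0 0 0 0;0 0 0 0;0 0 0 0;0 0 0 0;0 0 0 0;0 0 0 0;0 0 0 0;0 0 0 0'; python3 - <<'E'
from h import *
a=env.read_camera("scene").astype(int)
for _ in range(8): b=env.read_camera("scene").astype(int)
print("motion",np.abs(a-b)[130:330,280:480].max(-1).__gt__(40).sum())
im=np.hstack([b[130:330,280:480].astype(np.uint8),env.read_camera("wrist")[:,:,][92:292,156:356]])
cv2.imwrite("pics/g4.png",cv2.resize(im[:,:,::-1],(800,400)))
E
```

```text
time: 10.7
tool_pos: [0.5629, -0.2266, 0.2564]
tool_rot: [2.418, 2.004, 0.001]
ft_force: [-2.9, -0.0, 6.1]
gripper_width: 0.0118
gripper_force: 40.0
time: 11.7
tool_pos: [0.5626, -0.2265, 0.2577]
tool_rot: [2.419, 2.004, 0.0]
ft_force: [-0.4, 0.1, 0.1]
gripper_width: 0.042
gripper_force: 0.0
time: 13.7
tool_pos: [0.5626, -0.2266, 0.3876]
tool_rot: [2.419, 2.004, -0.0]
ft_force: [-0.0, -0.8, -0.4]
gripper_width: 0.0419
gripper_force: 0.0
time: 15.7
tool_pos: [0.5626, -0.2266, 0.3876]
tool_rot: [-2.419, -2.004, 0.0]
ft_force: [-0.2, -0.9, 0.6]
gripper_width: 0.042
gripper_force: 0.0
motion 0
```

View pics/g4.png

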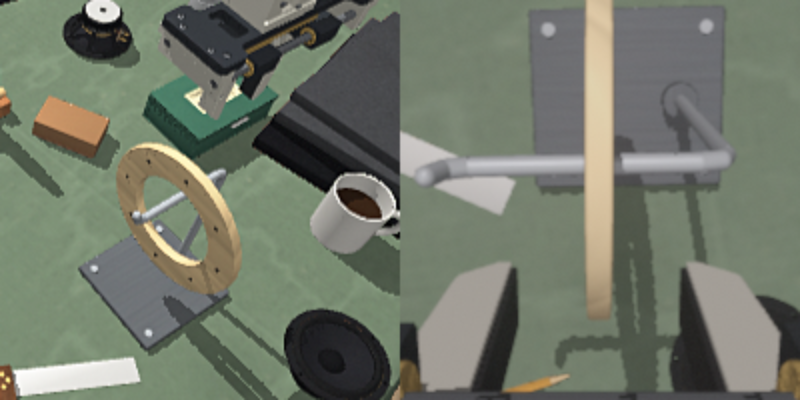

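The ring hangs still on the arm between the post and the upturned end, and the gripper is clear.

```bash
python3 -c "
from cell import env
print(env.sign_off())"
```

```text
the job is handed in; nothing more can be done
None
```

The large ring hangs still on the J-hook's arm, between the post and the upturned end, with the gripper clear of it. I handed the job in at about 16 s without seeing the verdict. The disc and small ring were still in their slots when I looked after lifting the ring out, and I didn't re-check them after that.

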